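# Square a beetle case in the camera corner and press the shutter

## Robot

A 6-joint arm with a two-finger parallel gripper is mounted at the origin on the work surface. World frame = base frame: x ahead of the robot, y to its left, z up, the work surface at z = 0. Lengths are in mm, angles in rad, forces in N, time in s.
With the tool pointing down it reaches from about 400 to 925 mm from the base axis. Payload 12.5 kg.
Tool frame: the origin (TCP) lies on the centre line of the jaws, within the pads' length; the fingertips stand 11 mm ahead of it and the grasp point (between the pads) lies 8 mm behind it; z points along the fingers, y is the direction in which the jaws open and shut (so a half turn about z gives the same grasp; the last joint's range is limited). The gripper opens to 95 mm and grips with 3 to 60 N. Pads are 20 mm wide; open, the fingers measure 119 mm over their backs; the gripper's body (75 mm by 180 mm) begins 59 mm behind the grasp point.
Start: joints at [-1.418, 0.491, 1.559, -0, 1.092, -0.106], TCP at [159.973, -604.197, 225.661] pointing down, gripper open.
Joint ranges: [-3.1, 3.1], [-0.84, 2.19], [0.05, 2.79], [-1.13, 4.28], [0.06, 2.93], [-2.69, 2.69]. Speed limits (rad/s): [2.22, 2.22, 2.79, 3.14, 3.14, 3.14].

## Interface

Orientations are given as a unit quaternion [w, x, y, z].
In Python, from station import readout, camera, camera_info, env gives the robot as it stands.
- The arm moves only by the shell command python3 -m pendant 'ROWS' [FORCE]. ROWS is JSON, a list of rows, each an object of numbers: "wx", "wy", "wz": the turn, a rotation vector about the tool's x, y, z in units of 5 degrees (1.0 is 5 degrees); "x", "y", "z": the shift along the tool's x, y, z in units of 40 mm (1.0 is 40 mm); "grip": the opening, from 0 (shut) to 1 (fully open). A call has 1 to 10 rows; each row shifts and turns the commanded pose from where the row before left it, along the tool's axes as they then stand; what a row does not reach is not made up. A row lasts 1/8 s, in which the tool goes at most 62.5 mm and 10.7 degrees, less where a joint would pass 70% of its speed; a pose out of reach is approached as far as the arm can. A call is refused whole if a number of a shift passes 1 or a number of a turn 1, either way. A call with a gripper value outside its range is refused whole. The fingers move at their own pace and stop on an object; FORCE is the grip in N (left out, the last holds). Time passes only in rows, so rows that do not move let the fingers close. It gives the time, the measured TCP pose, the force and the opening at its end, in the units of the state.
- readout.read_state(): the state, without advancing time (a new reading comes with each control period).
- camera(name): name is "side" or "top"; returns (picture, depth): 420x560x3 uint8, blue, green, red; 420x560 float32, mm along the optical axis (not along the pixel's ray), 0 where there is no reading.
- camera_info(name): a dict with "vfov" (degrees; the focal length in pixels is half the picture's height over the tangent of half this angle, whatever the lens; pixels are square), "cx", "cy" (the principal point, pixels), "k1" (the pictures are not rectified: a ray, as slopes to the right and down, at radius r is drawn at 1 + k1 r^2 times it, then the intrinsics apply), "origin" and "orientation" of the camera in the world. Camera axes: x right, y down, z forward; pixel columns grow to the right and rows downward; lengths in mm; the calibration is good to about 2 mm. A picture is of the moment at which its call begins. camera_info takes no time and is no camera call.
- env.sign_off(): hands the job in, once; it reports no verdict.
The state is a dict: "clock": time; "q": joint angles; "joint_velocities": joint speeds; "joint_torque": joint torques, N m; "position": TCP position; "ee_rot": TCP orientation; "contact_force": force on the tool from outside, world axes, zero at the start; "wrist_torque": the same for the moment, N m; "gripper_width": opening from 0.0 (shut) to 1.0 (fully open).
Only numpy, scipy, OpenCV 4.12 (cv2) and the standard library are available. Lean on these libraries where they do the work, as an engineer would, in place of code of your own. Each camera call takes 0.05 s, during which the arm holds its last target. There are 200 camera calls.

## Task

Slide the beetle display case along the table, without lifting or tipping it, until it sits flush against both metal bars in the corner under the specimen camera. Only once it is home, push the red shutter button all the way down and let it come back up, leaving the case flush in its corner. Do not shift or knock over the jar, the eyepiece or the roll of tape.

Things in the scene. Friction and masses are not known exactly. Their poses are not given: they have to be found in the camera images.
- case: Loose flat display case, black frame with a clear window over cork and a blue beetle: a solid square block 96 x 96 mm and 36 mm high, about 300 g, which slides on the table. Origin: centre of its underside; z up, x and y square to its sides. Any of its four sides may face either bar.
- corner: Fixed L of two aluminium bars, 14 mm thick, 24 mm high. Origin: where their inner faces meet, on the table; x roughly away from the robot, z up. Far bar's inner face: plane x = 0, y from 0 to -270 mm; side bar's: plane y = 0, x from 0 to -140 mm. The case goes at negative x and y, where a thin green sheet with two yellow lines (flat, no obstacle) shows its place.
- cam (a point): Centre of the white specimen camera (75 x 50 x 45 mm, fixed to the corner, 185 mm above the table) on a column with a 90 mm square foot, beyond the side bar; its black lens tube slants down towards the case and ends about 100 mm outside the side bar, 120 mm up.
- home (a point): Point on the table where the centre of the case's underside is when the case is flush against both bars: 48 mm from each inner face.
- shutter_top (a point): Centre of the top of the round red shutter button, 36 mm in diameter, 22 mm above the table, in a round black housing 52 mm wide and 12 mm high fixed to the table; it is pressed straight down against a spring.
- shutter (a joint): Travel of the red button, pressed downwards: 0 up, 0.006 m fully down, where it takes about 4 N; it springs back by itself.
- jar: Loose small amber jar, 44 mm in diameter, 55 mm high, standing. Origin: centre of its underside. To be left alone.
- eyepiece: Loose black microscope eyepiece, 42 mm at its widest, 52 mm high, standing. Origin: centre of its underside. To be left alone.
- tape: Loose roll of green tape lying flat, 58 mm outside diameter, 24 mm high. Origin: centre of its underside. To be left alone.
There are look-alikes about, which are no part of the job. What is shaped like the part that bears shutter_top but yellow is not meant.

How it is judged:
By the outcome, as a careful person would: the job done as asked, in the order asked, and still so for the second after the job is handed in, with the robot touching nothing.
It also fails if it takes over 51 s, if anything falls off the work surface, if the arm or the gripper's body presses on something with over 40 N, if the wrist force passes 120 N, or if a joint passes its speed limit or range.

## Working session

There is one attempt and no reset: what is moved stays moved. The work goes in short steps, Python scripts to look and compute and a shell command to move; the robot and the scene stay as the last step left them, time stands still between calls to the robot, and variables do not carry over. Pictures are saved under pics/ and viewed, about 8 in all and at most 12, crops included, and the job is handed in when it is done.

```bash
mkdir -p pics; cat > h.py <<'E'
import numpy as np,cv2
from station import readout,camera,camera_info,env
from scipy.spatial.transform import Rotation as R
def Rm(q): return R.from_quat([q[1],q[2],q[3],q[0]]).as_matrix()
def K(n):
    c=camera_info(n); f=210/np.tan(np.radians(c['vfov']/2)); return c,f
def ray(n,px):
    c,f=K(n); px=np.atleast_2d(px).astype(float)
    d=(px-[c['cx'],c['cy']])/f; u=d.copy()
    for _ in range(30): u=d/(1+c['k1']*(u**2).sum(1,keepdims=True))
    return np.array(c['origin']),np.c_[u,np.ones(len(u))],Rm(c['orientation'])
def plane(n,px,z):
    o,u,M=ray(n,px); w=u@M.T; return o+w*((z-o[2])/w[:,2])[:,None]
def pts(n,px,dep):
    o,u,M=ray(n,px); return o+(u*np.asarray(dep)[:,None])@M.T
def cloud(n,dep):
    v,u=np.mgrid[:420,:560]; return pts(n,np.c_[u.ravel(),v.ravel()],dep.ravel()).reshape(420,560,3)
E
python3 - <<'E'
from h import *
for n in('top','side'):
    p,d=camera(n); cv2.imwrite(f'pics/{n}0.png',p); np.savez(f'{n}0.npz',p=p,d=d); print(camera_info(n))
print(readout.read_state())
E
```

```text
{'vfov': 45.30494692169573, 'cx': 284.2507368601825, 'cy': 209.1183363377174, 'k1': -0.03316745621411458, 'origin': array([ 534.30206201,  -39.48769331, 1236.32387212]), 'orientation': array([-0.01927257,  0.71576594, -0.69773206,  0.02185568])}
{'vfov': 52.93665809903667, 'cx': 286.3854877433013, 'cy': 210.2057637376857, 'k1': -0.087946312983169, 'origin': array([ 530.76831373, -687.52401645,  925.53860365]), 'orientation': array([-0.33715237,  0.93911185, -0.06398952,  0.01739399])}
{'clock': 0.1, 'q': array([-1.41760360e+00,  4.91507315e-01,  1.55938808e+00,  2.14330121e-06,
        1.09172528e+00, -1.05593616e-01]), 'joint_velocities': array([ 1.45474674e-04, -7.64085090e-04,  1.48481642e-04, -8.97808362e-04,
       -3.77871962e-05,  2.40865949e-04]), 'joint_torque': array([ 4.39999101e-03, -6.13622832e+01, -2.58608204e+01,  6.94535323e-02,
        4.69697441e-02, -6.04977913e-05]), 'position': array([ 159.9362685 , -603.97265703,  225.11534206]), 'ee_rot': array([-5.13883902e-04,  9.91640310e-01,  1.29031901e-01, -1.12814937e-05]), 'contact_force': array([0.14238699, 0.61164786, 0.73879397]), 'wrist_torque': array([-0.03474858,  0.03958412,  0.05315055]), 'gripper_width': 0.9990930170401139}
```

View pics/top0.png

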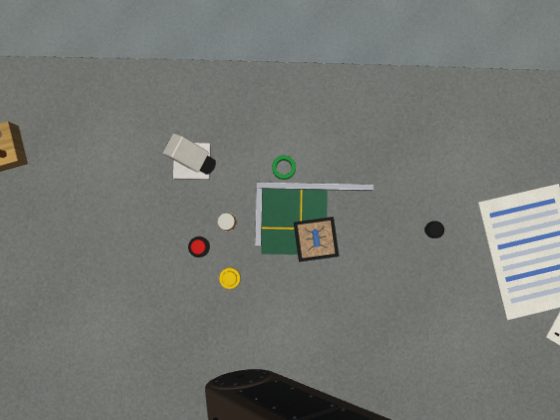

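View pics/side0.png

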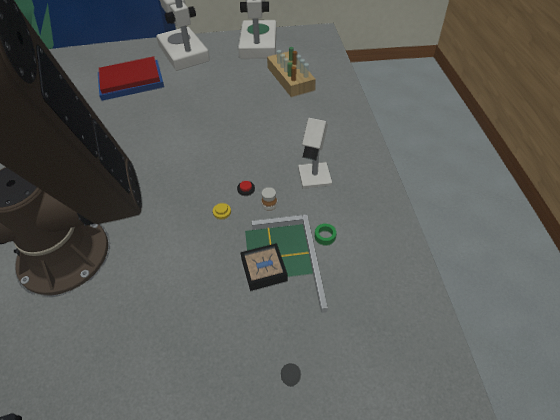

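The top view has the corner's inner vertex near (261,189), the case at (316,239) and the red button at (199,247). The yellow look-alike is at (229,278), the jar at (226,222), the tape at (284,167) and a black disc at (434,230). The side view shows the same layout: case (264,266), red button (246,187), yellow (222,211). The shutter candidates are red (199,247) and yellow (229,278), so I choose red. There is only one case candidate, at (316,239).

```bash
python3 - <<'E'
from h import *
Z=np.load('top0.npz');p,d=Z['p'],Z['d'];C=cloud('top',d)
hsv=cv2.cvtColor(p,cv2.COLOR_BGR2HSV);H,S,V=[hsv[...,i].astype(int) for i in range(3)]
def box(m,x0,x1,y0,y1):
    r=np.zeros_like(m);r[y0:y1,x0:x1]=m[y0:y1,x0:x1];return r
def rep(n,m,z):
    v,u=np.nonzero(m);q=np.c_[u,v]
    e=cv2.minAreaRect(q.astype(np.float32)); b=cv2.boxPoints(e)
    w=plane('top',b,z); print(n,len(u),'ctr',plane('top',[e[0]],z)[0].round(1),'sides',np.linalg.norm(w-np.roll(w,-1,0),axis=1).round(1),'zmed',np.median(C[m][:,2]).round(1)); return w
rep('red',box((S>120)&((H<10)|(H>170)),180,220,230,265),22)
rep('yellow',box((S>120)&(H>18)&(H<35),215,245,262,295),22)
rep('jar',box((S<60)&(V>150),213,241,208,236),55)
rep('tape',box((S>100)&(H>45)&(H<85),265,300,150,182),24)
rep('blk',box(V<45,415,455,215,250),52)
m=box((C[...,2]>20)&(C[...,2]<50),290,342,212,265)
w=rep('case',m,36);print(w.round(1))
# bars: top face z=24
m=box((C[...,2]>14)&(C[...,2]<34)&(S<60)&(V>120),240,380,180,250)
v,u=np.nonzero(m);P=plane('top',np.c_[u,v],24)
far=(v<192)&(u>268);sd=(v>196)&(u<266)
for n,s,k in(('far',far,0),('side',sd,1)):
    l=cv2.fitLine(P[s][:,:2].astype(np.float32),cv2.DIST_HUBER,0,.01,.01).ravel();a=P[s][:,:2]-l[2:]
    nn=a@[-l[1],l[0]];t=a@l[:2];print(n,s.sum(),l,'width',np.ptp(nn),'len',np.ptp(t),np.degrees(np.arctan2(l[1],l[0])))
    np.save(n+'.npy',l)
cr=cv2.resize(p[180:290,180:345],None,fx=4.5,fy=4.5,interpolation=cv2.INTER_CUBIC);cv2.imwrite('pics/crop1.png',cr)
print('col top', C[130:172,165:210].reshape(-1,3)[:,2].max())
E
```

```text
red 193 ctr [510.2 162.9  22. ] sides [35.6 34.2 35.6 34.2] zmed 21.2
yellow 367 ctr [436.2  84.1  22. ] sides [49.  49.2 48.9 49.2] zmed 15.4
jar 221 ctr [571.7  94.3  55. ] sides [35.3 37.6 35.2 37.6] zmed 54.8
tape 261 ctr [707.8 -38.   24. ] sides [56.9 55.1 56.8 55. ] zmed 23.3
blk 248 ctr [ 564.2 -397.8   52. ] sides [42.9 35.4 42.8 35.4] zmed 51.1
case 1628 ctr [ 534.3 -120.7   36. ] sides [96.3 96.2 95.9 96.1] zmed 35.8
[[ 573.8  -65.4   36. ]
 [ 589.8 -160.3   36. ]
 [ 494.8 -175.9   36. ]
 [ 479.   -81.3   36. ]]
far 576 [ 4.447521e-03 -9.999901e-01  6.631740e+02 -1.303776e+02] width 13.808355328394871 len 252.27564557341827 -89.74517
side 279 [9.9980652e-01 1.9670915e-02 5.7512323e+02 1.9358107e+01] width 14.112304252655377 len 115.80113544460663 1.127133
col top 1236.3238721156781
```

View pics/crop1.png

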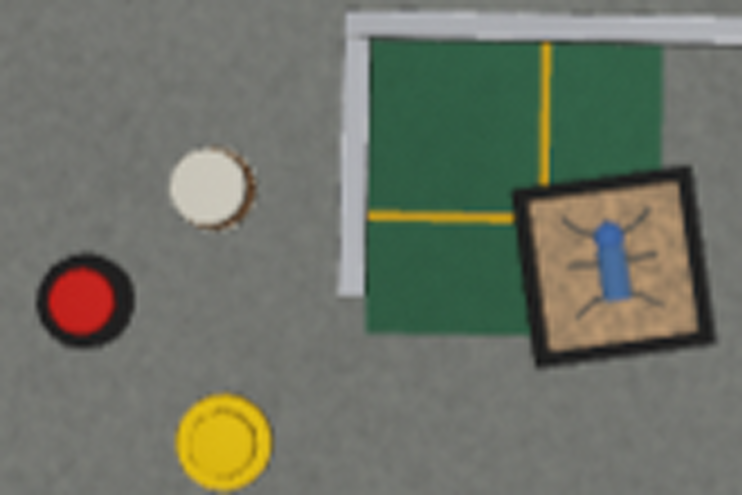

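The crop confirms red in a black housing as the shutter (crop about (83,300)), with the yellow look-alike at (222,442). The measured heights and sizes match the description.

Home is about (607.6,-34.9), with the corner yaw about +0.4°. The case is at (534.3,-120.7) with yaw +9.6°. My plan is to push +x with two fingers from behind, which also squares the case, then push +y along the far bar.

```bash
python3 -m pendant '[{"wz":0.96,"grip":0.5},{"wz":0.96,"grip":0.5},{"wz":0.96,"grip":0.5},{"x":0.6,"y":-1,"grip":0.5},{"x":0.6,"y":-1,"grip":0.5},{"x":0.6,"y":-1,"grip":0.5},{"x":0.6,"y":-1,"grip":0.5},{"x":0.6,"y":-1,"grip":0.5},{"x":0.6,"y":-1,"grip":0.5},{"x":0.6,"y":-1,"grip":0.5}]' 20; python3 -m pendant '[{"x":0.6,"y":-1,"grip":0.5},{"x":0.6,"y":-1,"grip":0.5},{"x":0.6,"y":-1,"grip":0.5},{"x":0.6,"y":-1,"grip":0.5},{"x":0.6,"y":-1,"grip":0.5},{"grip":0.5},{"grip":0.5}]'
```

```text
invalid input at $[0]: expected keys wx, wy, wz, x, y, z, grip
invalid input at $[0]: expected keys wx, wy, wz, x, y, z, grip
```

All seven keys are required.

```bash
python3 -m pendant '[{"wx":0,"wy":0,"wz":0.96,"x":0,"y":0,"z":0,"grip":0.5},{"wx":0,"wy":0,"wz":0.96,"x":0,"y":0,"z":0,"grip":0.5},{"wx":0,"wy":0,"wz":0.96,"x":0,"y":0,"z":0,"grip":0.5},{"wx":0,"wy":0,"wz":0,"x":0.6,"y":-1,"z":0,"grip":0.5},{"wx":0,"wy":0,"wz":0,"x":0.6,"y":-1,"z":0,"grip":0.5},{"wx":0,"wy":0,"wz":0,"x":0.6,"y":-1,"z":0,"grip":0.5},{"wx":0,"wy":0,"wz":0,"x":0.6,"y":-1,"z":0,"grip":0.5},{"wx":0,"wy":0,"wz":0,"x":0.6,"y":-1,"z":0,"grip":0.5},{"wx":0,"wy":0,"wz":0,"x":0.6,"y":-1,"z":0,"grip":0.5},{"wx":0,"wy":0,"wz":0,"x":0.6,"y":-1,"z":0,"grip":0.5}]' 20; python3 -m pendant '[{"wx":0,"wy":0,"wz":0,"x":0.6,"y":-1,"z":0,"grip":0.5},{"wx":0,"wy":0,"wz":0,"x":0.6,"y":-1,"z":0,"grip":0.5},{"wx":0,"wy":0,"wz":0,"x":0.6,"y":-1,"z":0,"grip":0.5},{"wx":0,"wy":0,"wz":0,"x":0.6,"y":-1,"z":0,"grip":0.5},{"wx":0,"wy":0,"wz":0,"x":0.6,"y":-1,"z":0,"grip":0.5},{"wx":0,"wy":0,"wz":0,"x":0,"y":0,"z":0,"grip":0.5},{"wx":0,"wy":0,"wz":0,"x":0,"y":0,"z":0,"grip":0.5}]'
```

```text
clock: 1.35
position: [326.4, -321.5, 225.5]
ee_rot: [-0.0, 1.0, 0.004, -0.0]
contact_force: [0.8, -0.3, -0.3]
gripper_width: 0.501
clock: 2.22
position: [444.1, -122.1, 225.4]
ee_rot: [0.0, 1.0, 0.004, -0.0]
contact_force: [-0.7, -0.9, -0.5]
gripper_width: 0.501
```

```bash
python3 -m pendant '[{"wx":0,"wy":0,"wz":0,"x":0,"y":0,"z":1,"grip":0.5},{"wx":0,"wy":0,"wz":0,"x":0,"y":0,"z":1,"grip":0.5},{"wx":0,"wy":0,"wz":0,"x":0,"y":0,"z":1,"grip":0.5},{"wx":0,"wy":0,"wz":0,"x":0,"y":0,"z":1,"grip":0.5},{"wx":0,"wy":0,"wz":0,"x":0,"y":0,"z":0.7,"grip":0.5},{"wx":0,"wy":0,"wz":0,"x":0,"y":0,"z":0.43,"grip":0.5},{"wx":0,"wy":0,"wz":0,"x":0,"y":0,"z":0,"grip":0.5},{"wx":0,"wy":0,"wz":0,"x":0.3,"y":0,"z":0,"grip":0.5},{"wx":0,"wy":0,"wz":0,"x":0.2,"y":0,"z":0,"grip":0.5},{"wx":0,"wy":0,"wz":0,"x":0.2,"y":0,"z":0,"grip":0.5}]'; python3 -m pendant '[{"wx":0,"wy":0,"wz":0,"x":0.2,"y":0,"z":0,"grip":0.5},{"wx":0,"wy":0,"wz":0,"x":0.2,"y":0,"z":0,"grip":0.5},{"wx":0,"wy":0,"wz":0,"x":0.2,"y":0,"z":0,"grip":0.5},{"wx":0,"wy":0,"wz":0,"x":0.2,"y":0,"z":0,"grip":0.5},{"wx":0,"wy":0,"wz":0,"x":0.2,"y":0,"z":0,"grip":0.5},{"wx":0,"wy":0,"wz":0,"x":0.2,"y":0,"z":0,"grip":0.5},{"wx":0,"wy":0,"wz":0,"x":0.2,"y":0,"z":0,"grip":0.5}]'
```

```text
clock: 3.48
position: [473.3, -121.9, 21.0]
ee_rot: [0.0, 1.0, 0.004, 0.0]
contact_force: [-2.2, 1.0, 1.9]
gripper_width: 0.5
clock: 4.35
position: [528.9, -121.5, 20.4]
ee_rot: [0.0, 1.0, 0.004, -0.0]
contact_force: [-3.8, 0.8, 2.1]
gripper_width: 0.498
```

```bash
python3 - <<'E'
from h import *
for n in('top','side'):
    p,d=camera(n); cv2.imwrite(f'pics/{n}1.png',p)
    np.savez(f'{n}1.npz',p=p,d=d)
a=cv2.imread('pics/top1.png')[150:330,200:400];b=cv2.imread('pics/side1.png')[180:330,180:360]
cv2.imwrite('pics/m1.png',np.hstack([cv2.resize(a,(400,360)),cv2.resize(b,(400,360))]))
E
```

```text
(no output)
```

View pics/m1.png

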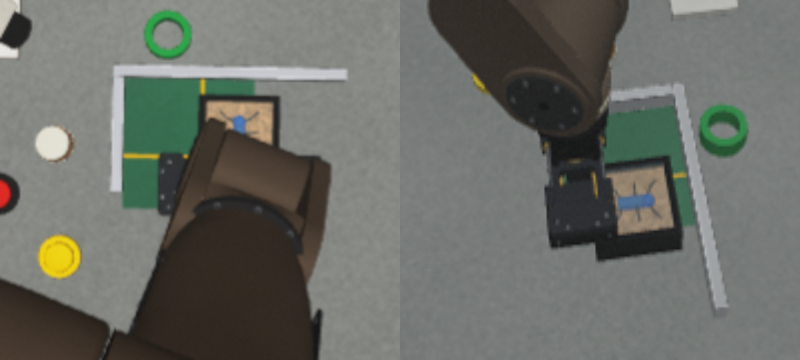

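The picture shows the case squared up against the fingers and about 20 mm short of the far bar. I'll continue, then retreat.

```bash
python3 -m pendant '[{"wx":0,"wy":0,"wz":0,"x":0.2,"y":0,"z":0,"grip":0.5},{"wx":0,"wy":0,"wz":0,"x":0.15,"y":0,"z":0,"grip":0.5},{"wx":0,"wy":0,"wz":0,"x":0.05,"y":0,"z":0,"grip":0.5},{"wx":0,"wy":0,"wz":0,"x":0.05,"y":0,"z":0,"grip":0.5}]'; python3 -m pendant '[{"wx":0,"wy":0,"wz":0,"x":0.05,"y":0,"z":0,"grip":0.5},{"wx":0,"wy":0,"wz":0,"x":0,"y":0,"z":0,"grip":0.5}]'
```

```text
clock: 4.95
position: [546.3, -121.3, 20.4]
ee_rot: [0.0, 1.0, 0.004, -0.0]
contact_force: [-2.5, 0.8, 0.4]
gripper_width: 0.501
clock: 5.2
position: [548.7, -121.4, 20.5]
ee_rot: [0.0, 1.0, 0.004, 0.0]
contact_force: [0.3, 0.3, 1.0]
gripper_width: 0.502
```

```bash
python3 -m pendant '[{"wx":0,"wy":0,"wz":0,"x":-0.8,"y":0,"z":0,"grip":0.5},{"wx":0,"wy":0,"wz":0,"x":-0.2,"y":0,"z":-0.8,"grip":0.5},{"wx":0,"wy":0,"wz":0,"x":0,"y":0,"z":-1,"grip":0.5},{"wx":0,"wy":0,"wz":0,"x":0.5,"y":0.7,"z":-0.2,"grip":0.5},{"wx":0,"wy":0,"wz":0,"x":1,"y":0.7,"z":0,"grip":0.5},{"wx":0,"wy":0,"wz":0,"x":0.95,"y":0.7,"z":0,"grip":0.5},{"wx":0,"wy":0,"wz":-1,"x":0,"y":0,"z":0,"grip":0.5},{"wx":0,"wy":0,"wz":-1,"x":0,"y":0,"z":0,"grip":0.5},{"wx":0,"wy":0,"wz":-1,"x":0,"y":0,"z":0,"grip":0.5},{"wx":0,"wy":0,"wz":-1,"x":0,"y":0,"z":0,"grip":0.5}]'; python3 -m pendant '[{"wx":0,"wy":0,"wz":-1,"x":0,"y":0,"z":0,"grip":0.5},{"wx":0,"wy":0,"wz":-1,"x":0,"y":0,"z":0,"grip":0.5},{"wx":0,"wy":0,"wz":-1,"x":0,"y":0,"z":0,"grip":0.5},{"wx":0,"wy":0,"wz":-1,"x":0,"y":0,"z":0,"grip":0.5},{"wx":0,"wy":0,"wz":-1,"x":0,"y":0,"z":0,"grip":0.5},{"wx":0,"wy":0,"wz":-1,"x":0,"y":0,"z":0,"grip":0.5},{"wx":0,"wy":0,"wz":-1,"x":0,"y":0,"z":0,"grip":0.5},{"wx":0,"wy":0,"wz":-1,"x":0,"y":0,"z":0,"grip":0.5},{"wx":0,"wy":0,"wz":-1,"x":0,"y":0,"z":0,"grip":0.5},{"wx":0,"wy":0,"wz":-1,"x":0,"y":0,"z":0,"grip":0.5}]';  python3 -m pendant '[{"wx":0,"wy":0,"wz":-1,"x":0,"y":0,"z":0,"grip":0.5},{"wx":0,"wy":0,"wz":-1,"x":0,"y":0,"z":0,"grip":0.5},{"wx":0,"wy":0,"wz":-1,"x":0,"y":0,"z":0,"grip":0.5},{"wx":0,"wy":0,"wz":-1,"x":0,"y":0,"z":0,"grip":0.5},{"wx":0,"wy":0,"wz":0,"x":0,"y":0,"z":0,"grip":0.5},{"wx":0,"wy":0,"wz":0,"x":0,"y":0,"z":0,"grip":0.5}]'
python3 - <<'E'
from h import *
p,d=camera('top');C=cloud('top',d)
m=np.zeros(d.shape,bool);m[180:300,250:360]=(C[180:300,250:360,2]>29)&(C[180:300,250:360,2]<44)
v,u=np.nonzero(m);P=plane('top',np.c_[u,v],36)[:,:2];print(len(P),P.min(0),P.max(0))
cv2.imwrite('pics/top2.png',cv2.resize(p[150:330,200:400],None,fx=3,fy=3))
print(readout.read_state()['q'])
E
```

```text
clock: 6.45
position: [607.2, -204.9, 100.4]
ee_rot: [0.0, 0.984, 0.179, 0.0]
contact_force: [-0.4, 0.4, 0.1]
gripper_width: 0.502
clock: 7.7
position: [607.2, -204.9, 100.5]
ee_rot: [0.0, 0.816, 0.578, 0.0]
contact_force: [-0.6, -0.5, -0.5]
gripper_width: 0.502
clock: 8.45
position: [607.1, -204.9, 100.4]
ee_rot: [0.0, 0.705, 0.709, 0.0]
contact_force: [0.1, 0.3, -0.5]
gripper_width: 0.499
1364 [ 524.39725862 -173.10195813] [668.11238879  16.70643845]
[-4.28475238e-01  6.50701277e-01  1.63607554e+00 -5.45027130e-05
  8.54549336e-01 -4.34372730e-01]
```

View pics/top2.png

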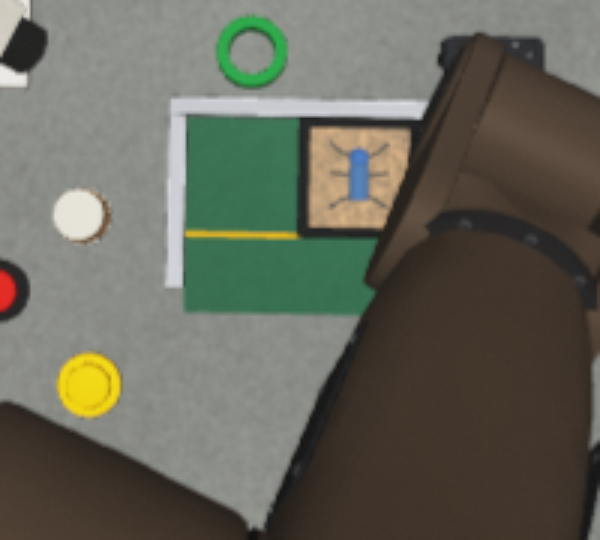

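The case is square and lies against or just short of the far bar, with its left edge at picture column 300 and its far edge at row 120. I'll descend on its −y side and push it along the bar.

```bash
python3 -m pendant '[{"wx":0,"wy":0,"wz":0,"x":0,"y":0,"z":0.8,"grip":0.5},{"wx":0,"wy":0,"wz":0,"x":0,"y":0,"z":0.8,"grip":0.5},{"wx":0,"wy":0,"wz":0,"x":0,"y":0,"z":0.4,"grip":0.5},{"wx":0,"wy":0,"wz":0,"x":0.3,"y":0,"z":0,"grip":0.5},{"wx":0,"wy":0,"wz":0,"x":0.2,"y":0,"z":0,"grip":0.5},{"wx":0,"wy":0,"wz":0,"x":0.2,"y":0,"z":0,"grip":0.5},{"wx":0,"wy":0,"wz":0,"x":0.2,"y":0,"z":0,"grip":0.5},{"wx":0,"wy":0,"wz":0,"x":0.2,"y":0,"z":0,"grip":0.5},{"wx":0,"wy":0,"wz":0,"x":0.2,"y":0,"z":0,"grip":0.5}]';python3 -m pendant '[{"wx":0,"wy":0,"wz":0,"x":0.2,"y":0,"z":0,"grip":0.5},{"wx":0,"wy":0,"wz":0,"x":0.2,"y":0,"z":0,"grip":0.5},{"wx":0,"wy":0,"wz":0,"x":0.2,"y":0,"z":0,"grip":0.5},{"wx":0,"wy":0,"wz":0,"x":0.2,"y":0,"z":0,"grip":0.5},{"wx":0,"wy":0,"wz":0,"x":0.2,"y":0,"z":0,"grip":0.5},{"wx":0,"wy":0,"wz":0,"x":0.2,"y":0,"z":0,"grip":0.5},{"wx":0,"wy":0,"wz":0,"x":0.1,"y":0,"z":0,"grip":0.5},{"wx":0,"wy":0,"wz":0,"x":0,"y":0,"z":0,"grip":0.5}]'
```

```text
clock: 9.62
position: [606.8, -152.6, 20.8]
ee_rot: [0.0, 0.705, 0.71, 0.0]
contact_force: [0.0, -4.0, 2.5]
gripper_width: 0.502
clock: 10.62
position: [605.9, -100.2, 20.1]
ee_rot: [-0.0, 0.704, 0.71, -0.0]
contact_force: [-0.7, -0.6, 0.3]
gripper_width: 0.496
```

Now 2 mm steps until the force rises.

```bash
for i in 1; do python3 -m pendant '[{"wx":0,"wy":0,"wz":0,"x":0.05,"y":0,"z":0,"grip":0.5},{"wx":0,"wy":0,"wz":0,"x":0.05,"y":0,"z":0,"grip":0.5},{"wx":0,"wy":0,"wz":0,"x":0.05,"y":0,"z":0,"grip":0.5}]'; python3 -m pendant '[{"wx":0,"wy":0,"wz":0,"x":0.05,"y":0,"z":0,"grip":0.5}]';python3 -m pendant '[{"wx":0,"wy":0,"wz":0,"x":0.05,"y":0,"z":0,"grip":0.5}]'; done
```

```text
clock: 11.0
position: [606.1, -94.7, 20.2]
ee_rot: [-0.0, 0.705, 0.71, -0.0]
contact_force: [-0.7, -1.7, -0.7]
gripper_width: 0.499
clock: 11.12
position: [606.1, -94.1, 20.5]
ee_rot: [0.001, 0.704, 0.71, -0.001]
contact_force: [-3.8, -21.5, -0.4]
gripper_width: 0.498
clock: 11.25
position: [606.2, -94.0, 20.7]
ee_rot: [0.002, 0.704, 0.71, -0.001]
contact_force: [-5.9, -35.6, 1.2]
gripper_width: 0.503
```

The case has reached the side bar. I'll back off and go round to the rear face for the x push.

```bash
python3 -m pendant '[{"wx":0,"wy":0,"wz":0,"x":-0.3,"y":0,"z":0,"grip":0.5},{"wx":0,"wy":0,"wz":0,"x":-0.7,"y":0,"z":0,"grip":0.5},{"wx":0,"wy":0,"wz":0,"x":0,"y":0,"z":-1,"grip":0.5},{"wx":0,"wy":0,"wz":0,"x":0,"y":0,"z":-1,"grip":0.5},{"wx":0,"wy":0,"wz":1,"x":0,"y":0,"z":0,"grip":0.5},{"wx":0,"wy":0,"wz":1,"x":0,"y":0,"z":0,"grip":0.5},{"wx":0,"wy":0,"wz":1,"x":0,"y":0,"z":0,"grip":0.5},{"wx":0,"wy":0,"wz":1,"x":0,"y":0,"z":0,"grip":0.5},{"wx":0,"wy":0,"wz":1,"x":0,"y":0,"z":0,"grip":0.5},{"wx":0,"wy":0,"wz":1,"x":0,"y":0,"z":0,"grip":0.5}]'; python3 -m pendant '[{"wx":0,"wy":0,"wz":1,"x":0,"y":0,"z":0,"grip":0.5},{"wx":0,"wy":0,"wz":1,"x":0,"y":0,"z":0,"grip":0.5},{"wx":0,"wy":0,"wz":1,"x":0,"y":0,"z":0,"grip":0.5},{"wx":0,"wy":0,"wz":1,"x":0,"y":0,"z":0,"grip":0.5},{"wx":0,"wy":0,"wz":1,"x":0,"y":0,"z":0,"grip":0.5},{"wx":0,"wy":0,"wz":1,"x":0,"y":0,"z":0,"grip":0.5},{"wx":0,"wy":0,"wz":1,"x":0,"y":0,"z":0,"grip":0.5},{"wx":0,"wy":0,"wz":1,"x":0,"y":0,"z":0,"grip":0.5},{"wx":0,"wy":0,"wz":1,"x":0,"y":0,"z":0,"grip":0.5},{"wx":0,"wy":0,"wz":1,"x":0,"y":0,"z":0,"grip":0.5}]';  python3 -m pendant '[{"wx":0,"wy":0,"wz":1,"x":0,"y":0,"z":0,"grip":0.5},{"wx":0,"wy":0,"wz":1,"x":0,"y":0,"z":0,"grip":0.5},{"wx":0,"wy":0,"wz":0,"x":-0.8,"y":-0.6,"z":0,"grip":0.5},{"wx":0,"wy":0,"wz":0,"x":-0.8,"y":-0.6,"z":0,"grip":0.5},{"wx":0,"wy":0,"wz":0,"x":-0.6,"y":-0.6,"z":0,"grip":0.5},{"wx":0,"wy":0,"wz":0,"x":-0.2,"y":-0.6,"z":0,"grip":0.5},{"wx":0,"wy":0,"wz":0,"x":0,"y":0,"z":0,"grip":0.5}]'
```

```text
clock: 12.5
position: [606.4, -130.7, 100.4]
ee_rot: [-0.0, 0.865, 0.502, 0.0]
contact_force: [0.1, -0.7, -0.1]
gripper_width: 0.499
clock: 13.75
position: [606.4, -130.7, 100.4]
ee_rot: [-0.0, 0.996, 0.089, -0.0]
contact_force: [-0.2, -0.6, -0.1]
gripper_width: 0.495
clock: 14.62
position: [509.3, -34.5, 100.7]
ee_rot: [-0.0, 1.0, 0.005, -0.0]
contact_force: [0.4, -0.3, 0.1]
gripper_width: 0.496
```

```bash
python3 -m pendant '[{"wx":0,"wy":0,"wz":0,"x":0,"y":0,"z":0.8,"grip":0.5},{"wx":0,"wy":0,"wz":0,"x":0,"y":0,"z":0.8,"grip":0.5},{"wx":0,"wy":0,"wz":0,"x":0,"y":0,"z":0.4,"grip":0.5},{"wx":0,"wy":0,"wz":0,"x":0.5,"y":0,"z":0,"grip":0.5},{"wx":0,"wy":0,"wz":0,"x":0.25,"y":0,"z":0,"grip":0.5},{"wx":0,"wy":0,"wz":0,"x":0.1,"y":0,"z":0,"grip":0.5},{"wx":0,"wy":0,"wz":0,"x":0.05,"y":0,"z":0,"grip":0.5}]'; python3 -m pendant '[{"wx":0,"wy":0,"wz":0,"x":0.05,"y":0,"z":0,"grip":0.5}]';python3 -m pendant '[{"wx":0,"wy":0,"wz":0,"x":0.05,"y":0,"z":0,"grip":0.5}]';python3 -m pendant '[{"wx":0,"wy":0,"wz":0,"x":0.03,"y":0,"z":0,"grip":0.5}]'
```

```text
clock: 15.5
position: [545.7, -35.4, 20.6]
ee_rot: [0.0, 1.0, 0.004, 0.0]
contact_force: [-0.2, -1.4, -0.2]
gripper_width: 0.5
clock: 15.62
position: [547.6, -35.3, 20.6]
ee_rot: [0.0, 1.0, 0.004, -0.0]
contact_force: [-0.7, 0.3, -1.3]
gripper_width: 0.5
clock: 15.75
position: [549.1, -35.2, 20.5]
ee_rot: [-0.0, 1.0, 0.004, -0.001]
contact_force: [-3.2, -0.6, 3.3]
gripper_width: 0.5
clock: 15.88
position: [549.6, -35.2, 20.4]
ee_rot: [-0.0, 1.0, 0.004, -0.002]
contact_force: [-10.8, -2.4, 8.5]
gripper_width: 0.498
```

```bash
python3 -m pendant '[{"wx":0,"wy":0,"wz":0,"x":0.03,"y":0,"z":0,"grip":0.5},{"wx":0,"wy":0,"wz":0,"x":0,"y":0,"z":0,"grip":0.5}]'; python3 -m pendant '[{"wx":0,"wy":0,"wz":0,"x":-0.3,"y":0,"z":0,"grip":0.5},{"wx":0,"wy":0,"wz":0,"x":-0.7,"y":0,"z":0,"grip":0.5},{"wx":0,"wy":0,"wz":0,"x":-0.5,"y":0,"z":-1,"grip":0.5},{"wx":0,"wy":0,"wz":0,"x":-0.5,"y":0,"z":-1,"grip":0.5},{"wx":0,"wy":0,"wz":0,"x":0,"y":0.5,"z":-1,"grip":0.5},{"wx":0,"wy":0,"wz":0,"x":0,"y":0.7,"z":0,"grip":0.5},{"wx":0,"wy":0,"wz":0,"x":0,"y":1,"z":0,"grip":0.2},{"wx":0,"wy":0,"wz":0,"x":0,"y":1,"z":0,"grip":0.0},{"wx":0,"wy":0,"wz":0,"x":0,"y":0,"z":0,"grip":0}]'
cat > chk.py <<'E'
from h import *
import sys
p,d=camera('top');q,_=camera('side');C=cloud('top',d);k=sys.argv[1]
hsv=cv2.cvtColor(p,cv2.COLOR_BGR2HSV).astype(int)
def rep(n,m,z,b):
    r=np.zeros_like(m);r[b[2]:b[3],b[0]:b[1]]=m[b[2]:b[3],b[0]:b[1]]
    v,u=np.nonzero(r);e=cv2.minAreaRect(np.c_[u,v].astype(np.float32));w=plane('top',cv2.boxPoints(e),z)
    print(n,len(u),w.mean(0).round(1),np.linalg.norm(w-np.roll(w,-1,0),axis=1).round(1));return w
w=rep('case',(C[...,2]>29)&(C[...,2]<44),36,(250,330,180,250));print(w.round(1))
rep('jar',(hsv[...,1]<60)&(hsv[...,2]>150),55,(213,241,208,236))
rep('tape',(hsv[...,1]>100)&(hsv[...,0]>45)&(hsv[...,0]<85),24,(265,300,150,182))
rep('eyep',hsv[...,2]<45,52,(415,455,215,250))
a=cv2.resize(p[170:270,240:340],(400,400),interpolation=cv2.INTER_CUBIC);b=cv2.resize(q[195:295,230:330],(400,400),interpolation=cv2.INTER_CUBIC)
cv2.imwrite(f'pics/chk{k}.png',np.hstack([a,b]))
E
python3 chk.py 1
```

```text
clock: 16.12
position: [549.6, -35.1, 20.4]
ee_rot: [-0.0, 1.0, 0.004, -0.003]
contact_force: [-14.0, -2.5, 9.9]
gripper_width: 0.498
clock: 17.25
position: [473.0, -165.8, 140.3]
ee_rot: [0.0, 1.0, 0.002, 0.0]
contact_force: [-0.2, -0.2, -0.2]
gripper_width: 0.242
case 1619 [612.2 -56.6  36. ] [105.4 153.4 105.5 152.6]
[[ 557.6   18.4   36. ]
 [ 662.9   21.4   36. ]
 [ 666.9 -131.9   36. ]
 [ 561.5 -134.2   36. ]]
jar 230 [571.7  95.5  55. ] [37.6 37.6 37.6 37.6]
tape 257 [707.9 -38.   24. ] [56.9 55.1 56.8 55. ]
eyep 240 [ 564.2 -397.8   52. ] [42.9 35.4 42.8 35.4]
```

View pics/chk1.png

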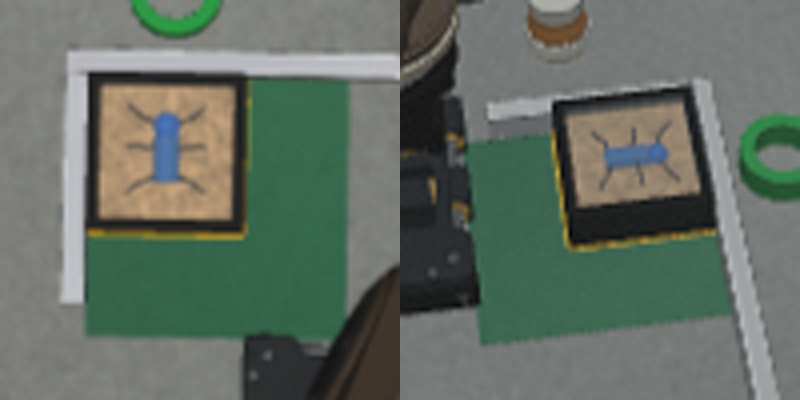

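Both views show the case in the corner with no visible gap. The top crop has its edges at column 88 and row 73. I'll put a number on it with the dark frame.

```bash
python3 - <<'E'
from h import *
p,d=camera('top')
V=cv2.cvtColor(p,cv2.COLOR_BGR2GRAY)
P=cv2.resize(V,None,fx=1,fy=1).astype(float)
# subpixel edges: bar(bright)->frame(dark); and frame(dark)->green
def sub(line,lo,hi,sign):
    g=np.gradient(line)*sign; s=np.arange(lo,hi); k=lo+g[lo:hi].argmax(); a,b,c=g[k-1:k+2]; return k+.5*(a-c)/(a-2*b+c+1e-9)
L=np.array([[sub(P[r],256,266,-1),r] for r in range(194,224)]); F=np.array([[c,sub(P[:,c],184,192,-1)] for c in range(268,298)])
for n,q,ax in(('left edge y',L,1),('far edge x',F,0)):
    for z in(24,36):
        w=plane('top',q,z);o=1-ax;f=np.polyfit(w[:,o],w[:,ax],1);print(n,z,'mean',w[:,ax].mean().round(1),'slope deg',np.degrees(np.arctan(f[0])).round(2),'std',np.std(w[:,ax]-np.polyval(f,w[:,o])).round(2))
# side bar inner edge beyond the case (bar -> sheet), far bar beyond the case
B=np.array([[sub(P[r],256,268,-1),r] for r in range(232,242)]);G=np.array([[c,sub(P[:,c],184,192,-1)] for c in range(306,326)])
wb=plane('top',B,24);wg=plane('top',G,24);print('side inner y',wb[:,1].mean(),'at x',wb[:,0].mean(),'far inner x',wg[:,0].mean(),'at y',wg[:,1].mean())
# opposite edges of case
m=(V<45);r=np.zeros_like(m);r[180:232,255:306]=m[180:232,255:306]
v,u=np.nonzero(r);e=cv2.minAreaRect(np.c_[u,v].astype(np.float32));w=plane('top',cv2.boxPoints(e),36);print(w.round(1),w.mean(0))
E
```

```text
left edge y 24 mean 12.9 slope deg 0.18 std 0.17
left edge y 36 mean 12.4 slope deg 0.18 std 0.17
far edge x 24 mean 657.3 slope deg -0.36 std 0.18
far edge x 36 mean 656.1 slope deg -0.36 std 0.18
side inner y 12.81047237516572 at x 537.5226966806962 far inner x 657.310221524521 at y -117.35043928023677
[[653.5  11.6  36. ]
 [655.9 -79.4  36. ]
 [562.5 -81.6  36. ]
 [560.2   9.   36. ]] [608.03714427 -35.12466764  36.        ]
```

The case is flush: its centre is (608.0,-35.1) against home (607.6,-34.9), its edges agree with the bar faces within about 0.5 mm, and its yaw is within about 0.3°. The bystanders haven't moved. Next is the red button at (510,163).

```bash
python3 -m pendant '[{"wx":0,"wy":0,"wz":0,"x":0.1,"y":-1,"z":0,"grip":0},{"wx":0,"wy":0,"wz":0,"x":0.1,"y":-1,"z":0,"grip":0},{"wx":0,"wy":0,"wz":0,"x":0.1,"y":-1,"z":0,"grip":0},{"wx":0,"wy":0,"wz":0,"x":0.1,"y":-1,"z":0,"grip":0},{"wx":0,"wy":0,"wz":0,"x":0.1,"y":-1,"z":0,"grip":0},{"wx":0,"wy":0,"wz":0,"x":0.1,"y":-1,"z":0,"grip":0},{"wx":0,"wy":0,"wz":0,"x":0.1,"y":-1,"z":0,"grip":0},{"wx":0,"wy":0,"wz":0,"x":0.2,"y":-1,"z":0,"grip":0},{"wx":0,"wy":0,"wz":0,"x":0,"y":-0.2,"z":0,"grip":0},{"wx":0,"wy":0,"wz":0,"x":0,"y":0,"z":0,"grip":0}]'
```

```text
clock: 18.65
position: [505.9, 165.0, 140.3]
ee_rot: [0.0, 1.0, 0.005, -0.0]
contact_force: [0.5, 0.5, -0.6]
gripper_width: 0.006
```

```bash
python3 -m pendant '[{"wx":0,"wy":0,"wz":0,"x":0.1,"y":0.05,"z":1,"grip":0},{"wx":0,"wy":0,"wz":0,"x":0,"y":0,"z":1,"grip":0},{"wx":0,"wy":0,"wz":0,"x":0,"y":0,"z":0.5,"grip":0},{"wx":0,"wy":0,"wz":0,"x":0,"y":0,"z":0,"grip":0}]';  python3 -m pendant '[{"wx":0,"wy":0,"wz":0,"x":0,"y":0,"z":0.1,"grip":0},{"wx":0,"wy":0,"wz":0,"x":0,"y":0,"z":0.1,"grip":0}]'; python3 -m pendant '[{"wx":0,"wy":0,"wz":0,"x":0,"y":0,"z":0.05,"grip":0},{"wx":0,"wy":0,"wz":0,"x":0,"y":0,"z":0.03,"grip":0}]'; python3 -m pendant '[{"wx":0,"wy":0,"wz":0,"x":0,"y":0,"z":0.03,"grip":0},{"wx":0,"wy":0,"wz":0,"x":0,"y":0,"z":0,"grip":0}]'
```

```text
clock: 19.15
position: [509.8, 161.3, 39.4]
ee_rot: [0.0, 1.0, 0.003, -0.001]
contact_force: [0.5, -0.0, 0.1]
gripper_width: 0.005
clock: 19.4
position: [511.1, 162.3, 33.2]
ee_rot: [-0.0, 1.0, 0.004, 0.001]
contact_force: [-0.1, -1.0, 1.2]
gripper_width: 0.007
clock: 19.65
position: [511.0, 162.4, 29.5]
ee_rot: [0.0, 1.0, 0.004, 0.001]
contact_force: [0.1, -1.4, 4.3]
gripper_width: 0.003
clock: 19.9
position: [511.0, 162.4, 28.1]
ee_rot: [0.0, 1.0, 0.004, 0.0]
contact_force: [2.6, -2.2, 2.5]
gripper_width: 0.006
```

Keep going until the hard stop shows in the force.

```bash
python3 -m pendant '[{"wx":0,"wy":0,"wz":0,"x":0,"y":0,"z":0.04,"grip":0},{"wx":0,"wy":0,"wz":0,"x":0,"y":0,"z":0,"grip":0}]';  python3 -m pendant '[{"wx":0,"wy":0,"wz":0,"x":0,"y":0,"z":0.04,"grip":0},{"wx":0,"wy":0,"wz":0,"x":0,"y":0,"z":0,"grip":0}]'
```

```text
clock: 20.15
position: [511.0, 162.4, 27.1]
ee_rot: [-0.0, 1.0, 0.004, 0.001]
contact_force: [-0.4, -3.6, 12.3]
gripper_width: 0.003
clock: 20.4
position: [511.1, 162.4, 26.8]
ee_rot: [-0.0, 1.0, 0.004, 0.001]
contact_force: [-4.7, -4.1, 30.6]
gripper_width: 0.003
```

The button is bottomed: 31 N against a 4 N spring, with the z reading stalled. I'll lift off, move aside and check.

```bash
python3 -m pendant '[{"wx":0,"wy":0,"wz":0,"x":0,"y":0,"z":-0.2,"grip":0},{"wx":0,"wy":0,"wz":0,"x":0,"y":0,"z":-1,"grip":0},{"wx":0,"wy":0,"wz":0,"x":0,"y":0,"z":-1,"grip":0},{"wx":0,"wy":0,"wz":0,"x":0,"y":0,"z":-1,"grip":0},{"wx":0,"wy":0,"wz":0,"x":0,"y":-1,"z":0,"grip":0},{"wx":0,"wy":0,"wz":0,"x":0,"y":-1,"z":0,"grip":0},{"wx":0,"wy":0,"wz":0,"x":0,"y":-1,"z":0,"grip":0},{"wx":0,"wy":0,"wz":0,"x":0,"y":-1,"z":0,"grip":0},{"wx":0,"wy":0,"wz":0,"x":0,"y":0,"z":0,"grip":0}]'; python3 chk.py 2; python3 - <<'E'
from h import *
p,d=camera('top');C=cloud('top',d);h=cv2.cvtColor(p,cv2.COLOR_BGR2HSV)
m=(h[...,1]>120)&((h[...,0]<10)|(h[...,0]>170));m[:230]=0;m[265:]=0;m[:,:180]=0;m[:,220:]=0
print('red',m.sum(),np.median(C[m],axis=0) if m.any() else None)
V=cv2.cvtColor(p,cv2.COLOR_BGR2GRAY);r=np.zeros_like(m);r[180:232,255:306]=(V<45)[180:232,255:306]
v,u=np.nonzero(r);e=cv2.minAreaRect(np.c_[u,v].astype(np.float32));print('case',plane('top',cv2.boxPoints(e),36).mean(0))
E
```

```text
clock: 21.52
position: [508.5, 324.5, 152.1]
ee_rot: [0.0, 1.0, 0.005, -0.001]
contact_force: [0.0, -0.7, -0.4]
gripper_width: 0.006
case 1621 [595.6 -58.2  36. ] [160.6 138.8 159.6 138.7]
[[ 662.9   23.8   36. ]
 [ 667.  -136.7   36. ]
 [ 528.3 -139.6   36. ]
 [ 524.2   19.9   36. ]]
jar 227 [571.7  94.3  55. ] [35.3 37.6 35.2 37.6]
tape 256 [707.9 -38.   24. ] [56.9 55.1 56.8 55. ]
eyep 246 [ 564.2 -397.8   52. ] [42.9 35.4 42.8 35.4]
red 195 [510.45057396 162.85470393  20.98453196]
case [607.72886337 -35.02173128  36.        ]
```

View pics/chk2.png

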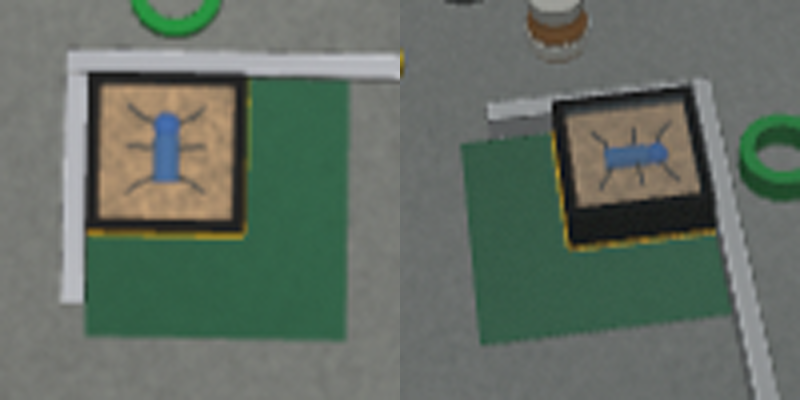

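The case is still flush in the corner (top crop edges at column 88 and row 73). The button is back up at its original 21 mm reading, and the robot is clear of everything.

```bash
python3 -c "
from station import env;print(env.sign_off())"
```

```text
the job is handed in; nothing more can be done
None
```

I slid the case home with two-finger pushes: to the far bar, along it to the side bar, then a final press in x. I then pressed the red shutter button to its stop and handed the job in just after 21.5 s on the robot's clock.

- **Case:** its centre measured (607.7, -35.0) against an estimated home of (607.6, -34.9). Before the button press its edges agreed with the bar faces within about 0.5 mm. Afterwards its centre had moved only about 0.3 mm, and the last picture shows no gap.
- **Button:** the force rose to about 31 N against the 4 N spring and the travel stalled, so it was fully down. After release its top read 21.0 mm, against 21.2 mm at the start.
- **Bystanders:** the jar, tape and eyepiece measured the same as at the start. The jar read about 1 mm off in one mid-job check and was back at its first reading in the last.
- **Forces:** the highest reading was about 36 N, when the fingers pressed the case against the side bar.
- **Failed check:** the depth-based outline of the case in the two checks after it was home also picked up the bars, so I didn't use it. The case figures above come from its dark frame in the colour picture.

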